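# Check-weigh a column of sample cases on the beam comparator

### The arm

A 7-joint arm with a two-finger parallel gripper is mounted at the origin on the work surface. World frame = base frame: x ahead of the robot, y to its left, z up, the work surface at z = 0. Lengths are in m, angles in rad, forces in N, time in s.
With the tool pointing down it reaches from about 0.425 to 1.025 m from the base axis. Payload 9.4 kg.
Tool frame: the origin (TCP) lies at the very end of the fingers, on their centre line; the grasp point (between the pads) lies 19 mm behind it; z points along the fingers, y is the line along which they close (so a half turn about z gives the same grasp; the last joint's range is limited). The gripper opens to 85 mm and grips with 20 to 120 N. Pads are 22 mm wide; open, the fingers measure 114 mm over their backs; the gripper's body (76 mm by 85 mm) begins 54 mm behind the grasp point. The pads swing forward as they close: fully open they stand 13 mm farther back than shut.
Start: joints at [1.074, 0.599, -0.003, 1.599, 0.002, 0.943, -0.08], TCP at [0.295, -0.662, 0.231] pointing down, gripper open.
Joint ranges: [-2.57, 2.57], [-0.35, 1.97], [-1.29, 1.29], [0.11, 2.56], [-1.05, 4.19], [0.11, 1.86], [-2.63, 2.63]. Speed limits (rad/s): [2.22, 2.22, 3.01, 3.01, 3.14, 3.14, 3.14].

### API

Orientations are given as [roll, pitch, yaw] about the fixed x, y, z axes, in that order (R = Rz(yaw) Ry(pitch) Rx(roll)).
In Python, from station import r gives the robot as it stands.
- The arm moves only by the tool move_arm, never from a script. Its argument "series" is a list that holds one entry, the list of rows, each a list of 7 numbers: the closure, from 0 (fully open) to 1 (shut), then the shift along the tool's x, y, z in cm, then the turn, a rotation vector about the tool's x, y, z in degrees. In form: [[[hand, tx, ty, tz, wx, wy, wz], ...]]. A call has 1 to 8 rows; each row is the pose to reach, as a shift and turn from the pose commanded when the call began, along the tool's axes at that moment; what a row does not reach only later rows make up. A row lasts 1/12 s, in which the tool goes at most 41.7 mm and 7.16 degrees, less where a joint would pass 70% of its speed; a pose out of reach is approached as far as the arm can. A call with a gripper value outside its range is refused whole. The fingers move at their own pace and stop on an object; "force" is the grip in N (left out, the last holds). Time passes only in rows, so rows that repeat a pose let the fingers close. It gives the time, the measured TCP pose, the force, the opening and the grip force at its end, in the units of the state.
- r.observe(): the state, without advancing time (a new reading comes with each control period).
- r.capture(name): name is "scene" or "top"; returns a dict with "color" (400x640x3 uint8, red, green, blue), "intrinsics" (3x3 intrinsics, pixels), "dist" ([k1, k2, p1, p2, k3] as OpenCV has them; the pictures are not rectified), "pose" (4x4, takes a point from camera to world coordinates). Camera axes: x right, y down, z forward; pixel columns grow to the right and rows downward; lengths in m; the calibration is good to about 2 mm. A picture is of the moment at which its call begins. There is no depth.
- r.job_done(): hands the job in; it is judged then, once.
Trained networks look in a picture, given as the dict that the camera call returned (one of the last four; its "shot" number tells which), for a name from the list of things; names that differ only in an ending like _2 or _b are one class to them, and where a whole thing is asked for, a point or a joint stands for the part that bears it (a point fixed in the world has none). Each returns a list of dicts, best first, with "p" (0 to 1); they miss things now and then, are a little off and sometimes report something else, mostly with a low value. They report only what shows in the picture. A call takes as long as a camera call. They do not tell look-alikes from the thing itself.
- r.silhouettes(picture, query): "region" (400x640 bool, what is visible of it) and "rect" ([left, top, width, height] in pixels, round what is visible of it).
- r.place_of(picture, query): "uv" ([column, row] in pixels: a listed point, or the origin of a listed thing).
The state is a dict: "time_s": time; "joints": joint angles; "joint_velocities": joint speeds; "effort": joint torques, N m; "ee_pos": TCP position; "ee_rot": TCP orientation; "contact_force": force on the tool from outside, world axes, zero at the start; "torque": the same for the moment, N m; "grip_width": finger opening in m; "grasp_force": force on a finger pad.
Only numpy, scipy, OpenCV 4.12 (cv2) and the standard library are available. Lean on these libraries where they do the work, as an engineer would, in place of code of your own. Each camera call takes 0.05 s, during which the arm holds its last target. There are 200 camera calls.

### The job

The beam comparator stands arrested, with a closed aluminium case on one pan and the steel reference weight on the other. Gently stack the loose deep case, and on it the loose shallow case, squarely onto the case on the pan; only then swing the arrest lever fully over so that the beam is released and tips to rest on the cases' side by their weight alone, and finally swing the lever fully back so that the beam is arrested level again. Leave the reference weight and the bottom case where they are on their pans, and do not disturb the other things on the bench.

Things in the scene. Friction and masses are not known exactly. Their poses are not given: they have to be found in the camera images.
- comparator: Beam comparator, fixed, yaw up to 0.2. Grey base plate 140 (x) by 220 (y) by 24 mm, two uprights to 97 mm and, at x=+26, a white scale plate 60 wide, to 155 mm. Origin: centre of underside, on the bench; x away from the robot, y along the beam to the robot's left. Beam 79 mm up, hinged about x, with a fixed pan at each end, 124 (x) by 100 mm (y), centred at y=+-135 mm, top at 110 mm when level.
- beam (a joint): Beam tilt, rad: 0 = level; positive = left pan (y = +135 mm) up, right pan down; stops at -0.09 and +0.09 (pan centres 12 mm up or down). Held level while the lever is at 0; when released it tips to the heavier side in about a second. The three cases together outweigh the reference weight.
- arrest_lever (a joint): Arrest lever, rad, vertical axis: 0 = arrested, 1.0 = released; stops at both ends; starts within 0.06 of 0. Its direction from the pivot in the comparator's xy frame is the angle pi - 0.5 + value: at 0 it points to the robot and 0.5 rad to the robot's left, at 1.0 as far to the right. Friction: stays where left; 2 to 5 N at the knob moves it.
- lever_knob (a point): Centre of the top of the lever's upright black knob: a cylinder of 18 mm diameter, 37 to 92 mm above the bench, 85 mm from the pivot axis. The steel arm to the pivot is 12 mm thick, at 37 to 49 mm height. The knob can be pushed from either side above the arm.
- lever_pivot (a point): Point on the lever's vertical pivot axis at the height of the knob's top (92 mm): 85 mm in front (-x) of the comparator's origin. Its axes are the comparator's.
- pan_left (a point): Centre of the top of the left pan when level (fixed to the comparator, 110 mm above the bench, y = +135 mm).
- pan_right (a point): Centre of the top of the right pan when level (fixed to the comparator, 110 mm above the bench, y = -135 mm).
- case_base: Bottom case: closed aluminium case with black corner strips, 100 mm (x) by 56 mm (y) by 46 mm high, about 0.3 kg, lying on the left or the right pan, long side about along the comparator's x. Origin: centre of its underside.
- case_deep: Loose deep case on the bench, same as the bottom case: 100 mm (x) by 56 mm (y) by 46 mm high, about 0.3 kg. Flat top and underside. Origin: centre of its underside.
- case_shallow: Loose shallow case on the bench: the same footprint, 100 mm (x) by 56 mm (y), but 30 mm high, about 0.2 kg. Origin: centre of its underside.
- ref_weight: Steel reference weight, 48 mm in diameter, 60 mm high with a knob, 0.5 kg, on the other pan. Origin: centre of its underside.
- carton: Bystander: cardboard carton 95 by 70 by 60 mm high. Origin: centre of its underside.
- bottle: Bystander: closed white bottle, 66 mm in diameter, 200 mm high. Origin: centre of its underside.
- flange: Bystander: steel ring, 64 mm in diameter, 18 mm high. Origin: centre of its underside.
- mug: Bystander: white mug 80 mm in diameter, 90 mm high. Origin: centre of its underside.
- wrench: Bystander: steel wrench lying on the bench beside the comparator, about 170 mm long (x), 7 mm thick. Origin: its underside near the middle.
- post_stand: Obstacle, fixed to the bench: steel rod 14 mm in diameter, 220 mm high, on a round foot 60 mm in diameter and 12 mm high, with a black clamp ring (30 mm) near its top. Origin: centre of the foot's underside.
There are look-alikes about, which are no part of the job. What is shaped like the case_shallow but blue, orange or turquoise is not meant.

How it is judged:
By the outcome, as a careful person would: the job done as asked, in the order asked, and still so for the second after the job is handed in, with the robot touching nothing.
It also fails if it takes over 72 s, if anything falls off the work surface, if the arm or the gripper's body presses on something with over 40 N, if the wrist force passes 120 N, or if a joint passes its speed limit or range.

## Working session

There is one attempt and no reset: what is moved stays moved. The work goes in short steps, Python scripts to look and compute and a tool call to move; the robot and the scene stay as the last step left them, time stands still between calls to the robot, and variables do not carry over. Pictures are saved under pics/ and viewed, at most 10 in all, crops included, and the job is handed in when it is done.

Besides the shell and the picture viewer there is one more tool, called as name(argument=value, ...), one argument or row to a line, values as JSON. move_arm: Moves the arm, as the interface text tells. Its arguments: {"type":"object","properties":{"series":{"type":"array"},"force":{"type":"number"}},"required":["series"]}

```bash
mkdir -p pics; ls; cat > h.py <<'E'
import numpy as np, cv2
from station import r
from scipy.spatial.transform import Rotation as R
def ray(p,uv):
    u=cv2.undistortPoints(np.array([[uv]],float),np.array(p["intrinsics"]),np.array(p["dist"]))[0,0]
    T=np.array(p["pose"]); return T[:3,3],T[:3,:3]@np.array([u[0],u[1],1.])
def atz(p,uv,z):
    o,d=ray(p,uv); return o+d*(z-o[2])/d[2]
def proj(p,X):
    T=np.linalg.inv(np.array(p["pose"])); X=np.atleast_2d(X)
    return cv2.projectPoints(X.astype(float),cv2.Rodrigues(T[:3,:3])[0],T[:3,3],np.array(p["intrinsics"]),np.array(p["dist"]))[0][:,0]
def tri(pa,a,pb,b):
    o1,d1=ray(pa,a);o2,d2=ray(pb,b)
    s=np.linalg.lstsq(np.c_[d1,-d2],o2-o1,rcond=None)[0]
    x,y=o1+s[0]*d1,o2+s[1]*d2
    return (x+y)/2,np.linalg.norm(x-y)
def save(p,n): cv2.imwrite("pics/"+n,cv2.cvtColor(np.array(p["color"]),cv2.COLOR_RGB2BGR))
E
cat > a.py <<'E'
from h import *
np.set_printoptions(precision=3,suppress=True)
P={k:r.capture(k) for k in("scene","top")}
for k in P: save(P[k],k+"0.png"); print(k,np.array(P[k]["pose"]).tolist())
for n in "comparator lever_knob lever_pivot pan_left pan_right case_base case_deep case_shallow ref_weight carton bottle flange mug wrench post_stand".split():
    for k in P:
        print(n,k,[(round(d["p"],2),np.round(d["uv"],1).tolist(),atz(P[k],d["uv"],{"lever_knob":.092,"lever_pivot":.092,"pan_left":.11,"pan_right":.11,"case_base":.11,"ref_weight":.11}.get(n,0))[:2]) for d in r.place_of(P[k],n)[:4]])
s=r.observe();print(s["ee_pos"],s["ee_rot"],s["time_s"],s["contact_force"])
E
python3 a.py
```

```text
pics
scene [[-0.3709480189102152, 0.6247045085534604, -0.6871257848891758, 1.3275129521495768], [0.9286534290839774, 0.24904785112765573, -0.2749144894312897, 0.37414777211677136], [-0.0006131208333462845, -0.740080701573603, -0.6725177910220422, 0.9199273277270649], [0.0, 0.0, 0.0, 1.0]]
top [[-0.021430784989413476, -0.996119818097977, 0.0853582418234499, 0.41851100296808086], [-0.9997135242539094, 0.02226147807684701, 0.008791815379219943, 0.007703324736810411], [-0.010657902165330505, -0.08514537325237985, -0.9963115348801032, 1.0635239677948791], [0.0, 0.0, 0.0, 1.0]]
comparator scene [(0.67, [283.4, 250.7], array([ 0.614, -0.003]))]
comparator top [(0.89, [332.7, 167.6], array([ 0.613, -0.007])), (0.52, [328.2, 227.8], array([0.444, 0.009]))]
lever_knob scene [(0.5, [309.9, 190.6], array([0.456, 0.011]))]
lever_knob top [(0.76, [326.8, 226.0], array([0.446, 0.012])), (0.61, [337.1, 195.7], array([ 0.523, -0.016]))]
lever_pivot scene [(0.6, [290.0, 206.4], array([ 0.535, -0.015]))]
lever_pivot top [(0.66, [335.4, 194.6], array([ 0.526, -0.011]))]
pan_left scene [(0.89, [337.7, 23
[... 1467 characters left out ...]
ay([ 0.418, -0.152]))]
mug scene [(0.67, [372.3, 316.6], array([0.726, 0.281])), (0.34, [335.2, 231.5], array([0.495, 0.103])), (0.33, [289.7, 207.6], array([ 0.452, -0.057]))]
mug top [(0.72, [234.8, 133.2], array([0.72 , 0.271]))]
wrench scene [(0.69, [358.8, 233.9], array([0.479, 0.168]))]
wrench top [(0.84, [270.0, 221.5], array([0.465, 0.171])), (0.44, [278.4, 168.6], array([0.614, 0.146])), (0.32, [330.8, 166.7], array([ 0.616, -0.002]))]
post_stand scene [(0.63, [170.3, 248.4], array([ 0.725, -0.296])), (0.17, [410.2, 284.0], array([0.598, 0.344]))]
post_stand top [(0.64, [433.3, 130.0], array([ 0.716, -0.298]))]
[ 0.296 -0.662  0.231] [-3.142  0.     0.42 ] 1.6 [ 0.439 -0.286 -0.429]
```

View both.

View pics/scene0.png

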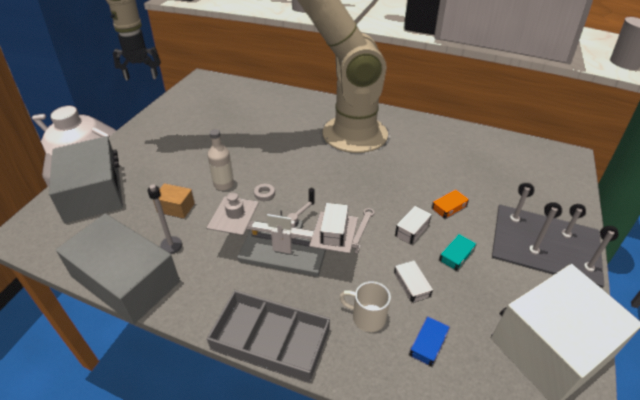

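View pics/top0.png

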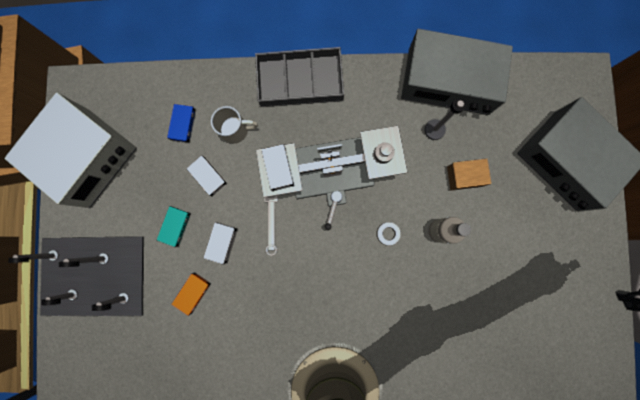

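```bash
cat > fit.py <<'E'
from h import *
from scipy.optimize import minimize
def hullmask(p,x,y,yaw,z0,h):
    c,s=np.cos(yaw),np.sin(yaw)
    X=[[x+c*a*.05-s*b*.028,y+s*a*.05+c*b*.028,z0+k*h] for a in(-1,1) for b in(-1,1) for k in(0,1)]
    q=cv2.convexHull(proj(p,np.array(X)).astype(np.float32))
    m=np.zeros((400*4,640*4),np.uint8); cv2.fillConvexPoly(m,np.round((q+.5)*4*16-8).astype(np.int32),255,shift=4)
    return cv2.resize(m,(640,400),interpolation=cv2.INTER_AREA)/255.
def fit(items,x,y,z0,h,yaws=np.arange(0,np.pi,.3)):
    def f(v):
        return sum(np.abs(hullmask(p,v[0],v[1],v[2],z0,h)-m).sum()/m.sum() for p,m in items)
    y0=min(yaws,key=lambda a:f([x,y,a]))
    o=minimize(f,[x,y,y0],method="Nelder-Mead",options=dict(initial_simplex=np.array([[x,y,y0],[x+.01,y,y0],[x,y+.01,y0],[x,y,y0+.2]]),xatol=1e-4,fatol=1e-4))
    return o.x,o.fun
def masks(p,names,uv):
    best=None
    for n in names:
        for d in r.silhouettes(p,n):
            m=d["region"]; c=np.argwhere(m).mean(0)[::-1]
            e=np.hypot(*(c-uv))
            if e<14 and (best is None or e<best[0]): best=(e,m.astype(float),n,d["p"])
    return best
E
cat > b.py <<'E'
from fit import *
np.set_printoptions(precision=4,suppress=True)
P={k:r.capture(k) for k in("scene","top")}
for nm,x,y,z0,h in(("case_deep",.405,.303,0,.046),("case_shallow",.592,.348,0,.03),("case_base",.597,.13,.11,.046)):
    it=[]
    for k in P:
        b=masks(P[k],[nm]+(["case_base","case_shallow"] if nm=="case_deep" else []),proj(P[k],[x,y,z0+h/2])[0])
        if b: it.append((P[k],b[1])); print(nm,k,b[0],b[2],b[3],b[1].sum())
    print(nm,"both",*fit(it,x,y,z0,h))
    for i in it: print("   one",*fit([i],x,y,z0,h))
A={}
for n in("pan_left","pan_right","lever_pivot","lever_knob","ref_weight","case_base"):
    print(n,[atz(P[k],d["uv"],.092 if "lever" in n else .11)[:2] for k in P for d in r.place_of(P[k],n)[:1]])
E
python3 b.py
```

```text
case_deep scene 1.3979997207815877 case_deep 0.64 827.0
case_deep top 0.7252913254431044 case_base 0.22 923.0
case_deep both [0.4078 0.3031 2.8453] 0.12304944254044073
   one [0.4078 0.3032 2.8483] 0.07674799061099652
   one [0.4077 0.3034 2.8297] 0.04549104582244599
case_shallow scene 2.0983609992487207 case_shallow 0.93 957.0
case_shallow top 1.9153442183120573 case_shallow 0.85 845.0
case_shallow both [0.5971 0.3476 0.7087] 0.12607365104166476
   one [0.5962 0.347  0.7097] 0.08108263158973097
   one [0.5972 0.3478 0.7111] 0.03956839540549948
case_base scene 0.962031386623818 case_base 0.63 955.0
case_base top 2.0963904845807946 case_base 0.6 1025.0
case_base both [0.5924 0.1314 0.2123] 0.13720165956818176
   one [0.5912 0.1303 0.2197] 0.07256339184888616
   one [0.5922 0.1319 0.219 ] 0.05059014825442372
pan_left [array([0.5889, 0.1379]), array([0.5922, 0.1378])]
pan_right [array([ 0.6172, -0.1411]), array([ 0.6283, -0.1381])]
lever_pivot [array([ 0.5388, -0.0225]), array([ 0.532 , -0.0066])]
lever_knob [array([0.4454, 0.0162]), array([0.4409, 0.0075])]
ref_weight [array([ 0.6195, -0.1459]), array([ 0.6258, -0.1337])]
case_base [array([0.5915, 0.1333]), array([0.5957, 0.1317])]
```

```bash
cat > way.py <<'E'
import sys
from h import *
# args: x,y,z,yaw waypoints; prints tool-frame shift (cm) and turn (deg), each from the previous waypoint
def show(wps,start=None):
    s=r.observe(); p=np.array(s["ee_pos"]); q=R.from_euler("xyz",s["ee_rot"])
    print("t",round(s["time_s"],2),"p",p.round(4),"rot",np.round(s["ee_rot"],3),"F",np.round(s["contact_force"],1),"grip",round(s["grip_width"],4),round(s["grasp_force"],1))
    for w in wps:
        p2=np.array(w[:3]); q2=R.from_euler("xyz",[np.pi,0,w[3]])
        sh=q.inv().apply(p2-p)*100; tu=np.degrees((q.inv()*q2).as_rotvec())
        n=max(np.linalg.norm(sh)/4.17,np.linalg.norm(tu)/7.16)
        print(np.array(w).round(3),"shift",sh.round(2),"turn",tu.round(1),"rows",round(n,1)); p,q=p2,q2
if __name__=="__main__": show([[float(v) for v in a.split(",")] for a in sys.argv[1:]])
E
python3 way.py .41,-.40,.34,1.30 .53,-.10,.34,2.15 .50,.20,.30,2.84 .4078,.3033,.12,2.84 .4078,.3033,.008,2.84
```

```text
t 2.8 p [ 0.2955 -0.6621  0.2313] rot [3.142 0.    0.42 ] F [ 0.3  0.  -0.1] grip 0.0854 0.0
[ 0.41 -0.4   0.34  1.3 ] shift [ 21.14 -19.26 -10.87] turn [  0.    0.  -50.4] rows 7.3
[ 0.53 -0.1   0.34  2.15] shift [32.12  3.54  0.  ] turn [  0.    0.  -48.7] rows 7.7
[0.5  0.2  0.3  2.84] shift [26.75 13.91  4.  ] turn [  0.    0.  -39.5] rows 7.3
[0.408 0.303 0.12  2.84 ] shift [11.87  7.13 18.  ] turn [0. 0. 0.] rows 5.4
[0.408 0.303 0.008 2.84 ] shift [ 0.  -0.  11.2] turn [0. 0. 0.] rows 2.7
```

move_arm(
  series=[
    [[0,21.1,-19.3,-10.9,0,0,-50],[0,21.1,-19.3,-10.9,0,0,-50],[0,21.1,-19.3,-10.9,0,0,-50],[0,21.1,-19.3,-10.9,0,0,-50],[0,21.1,-19.3,-10.9,0,0,-50],[0,21.1,-19.3,-10.9,0,0,-50],[0,21.1,-19.3,-10.9,0,0,-50],[0,21.1,-19.3,-10.9,0,0,-50]],
  ],
)

```text
time_s: 3.47
ee_pos: [0.4128, -0.3946, 0.343]
ee_rot: [3.138, -0.001, 1.306]
contact_force: [0.3, -0.5, 0.6]
grip_width: 0.0853
grasp_force: 0.0
```

move_arm(
  series=[
    [[0,32.1,3.5,0,0,0,-49],[0,32.1,3.5,0,0,0,-49],[0,32.1,3.5,0,0,0,-49],[0,32.1,3.5,0,0,0,-49],[0,32.1,3.5,0,0,0,-49],[0,32.1,3.5,0,0,0,-49],[0,32.1,3.5,0,0,0,-49],[0,32.1,3.5,0,0,0,-49]],
  ],
)

```text
time_s: 4.13
ee_pos: [0.5322, -0.0975, 0.3406]
ee_rot: [3.14, -0.0, 2.155]
contact_force: [0.5, -0.9, 0.2]
grip_width: 0.0857
grasp_force: 0.0
```

```bash
python3 way.py .50,.20,.30,2.84 .4078,.3033,.12,2.84
```

```text
t 4.13 p [ 0.5322 -0.0975  0.3406] rot [ 3.14  -0.     2.155] F [ 0.5 -0.9  0.2] grip 0.0857 0.0
[0.5  0.2  0.3  2.84] shift [26.6  13.72  4.08] turn [  0.1   0.  -39.2] rows 7.2
[0.408 0.303 0.12  2.84 ] shift [11.87  7.13 18.  ] turn [0. 0. 0.] rows 5.4
```

move_arm(
  series=[
    [[0,26.6,13.7,4.1,0,0,-39.2],[0,26.6,13.7,4.1,0,0,-39.2],[0,26.6,13.7,4.1,0,0,-39.2],[0,26.6,13.7,4.1,0,0,-39.2],[0,26.6,13.7,4.1,0,0,-39.2],[0,26.6,13.7,4.1,0,0,-39.2],[0,26.6,13.7,4.1,0,0,-39.2],[0,26.6,13.7,4.1,0,0,-39.2]],
  ],
)

```text
time_s: 4.8
ee_pos: [0.4994, 0.2034, 0.2992]
ee_rot: [3.138, -0.001, 2.838]
contact_force: [-0.9, -0.2, 0.0]
grip_width: 0.0855
grasp_force: 0.0
```

move_arm(
  series=[
    [[0,11.9,7.1,18,0,0,0],[0,11.9,7.1,18,0,0,0],[0,11.9,7.1,18,0,0,0],[0,11.9,7.1,18,0,0,0],[0,11.9,7.1,18,0,0,0],[0,11.9,7.1,18,0,0,0],[0,11.9,7.1,18,0,0,0],[0,11.9,7.1,18,0,0,0]],
  ],
)

```text
time_s: 5.47
ee_pos: [0.409, 0.301, 0.1188]
ee_rot: [-3.14, -0.001, 2.833]
contact_force: [-0.2, 0.1, 0.3]
grip_width: 0.0852
grasp_force: 0.0
```

```bash
python3 way.py .4078,.3033,.008,2.84; python3 -c "
from h import *
p=r.capture('scene'); im=cv2.cvtColor(p['color'],cv2.COLOR_RGB2BGR)
cv2.imwrite('pics/c1.png',cv2.resize(im[130:310,300:500],None,fx=3,fy=3))"
```

```text
t 5.47 p [0.409  0.301  0.1188] rot [-3.140e+00 -1.000e-03  2.833e+00] F [-0.2  0.1  0.3] grip 0.0852 0.0
[0.408 0.303 0.008 2.84 ] shift [ 0.18  0.2  11.08] turn [-0.1 -0.  -0.4] rows 2.7
```

View pics/c1.png

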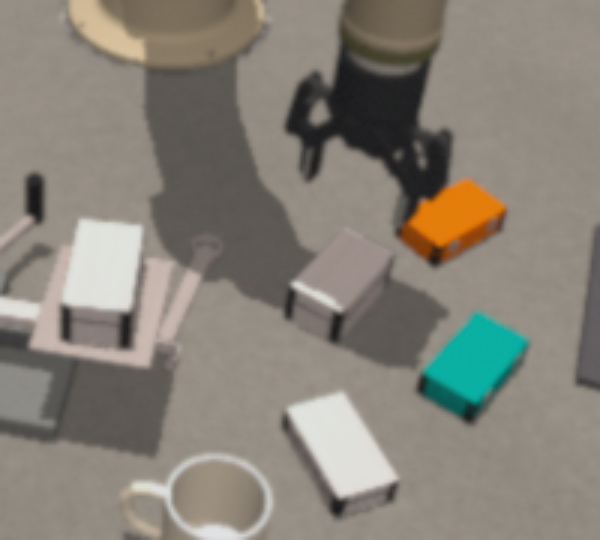

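move_arm(
  series=[
    [[0,0.2,0.2,4,0,0,-0.4],[0,0.2,0.2,8,0,0,-0.4],[0,0.2,0.2,10,0,0,-0.4],[0,0.2,0.2,11,0,0,-0.4],[0,0.2,0.2,11,0,0,-0.4]],
  ],
)

```text
time_s: 5.93
ee_pos: [0.4092, 0.3023, 0.0084]
ee_rot: [-3.14, 0.0, 2.837]
contact_force: [0.2, 0.4, 0.8]
grip_width: 0.0854
grasp_force: 0.0
```

move_arm(
  series=[
    [[0.5,0,0,0,0,0,0],[1,0,0,0,0,0,0],[1,0,0,0,0,0,0],[1,0,0,0,0,0,0],[1,0,0,0,0,0,0],[1,0,0,0,0,0,0],[1,0,0,0,0,0,0],[1,0,0,0,0,0,0]],
  ],
  force=35,
)

```text
time_s: 6.6
ee_pos: [0.4094, 0.3033, 0.0108]
ee_rot: [3.14, 0.002, 2.837]
contact_force: [0.9, -1.4, 7.8]
grip_width: 0.0557
grasp_force: 37.7
```

```bash
python3 way.py .4078,.3033,.30,2.84 .5922,.1316,.28,3.357 .5922,.1316,.20,3.357
```

```text
t 6.6 p [0.4094 0.3033 0.0108] rot [3.140e+00 2.000e-03 2.837e+00] F [ 0.9 -1.4  7.8] grip 0.0557 37.7
[0.408 0.303 0.3   2.84 ] shift [ 9.000e-02  1.000e-02 -2.892e+01] turn [ 0.1  0.1 -0.1] rows 6.9
[0.592 0.132 0.28  3.357] shift [-22.71 -10.92   2.  ] turn [  0.    0.  -29.6] rows 6.1
[0.592 0.132 0.2   3.357] shift [-0. -0.  8.] turn [0. 0. 0.] rows 1.9
```

move_arm(
  series=[
    [[0,0,0,0,0,0,0],[0,0,0,0,0,0,0],[0,0,0,-0.4,0,0,0],[0,0,0,-0.8,0,0,0],[0,0,0,-1,0,0,0]],
  ],
)

```text
time_s: 7.02
ee_pos: [0.4083, 0.3034, 0.02]
ee_rot: [3.141, 0.0, 2.839]
contact_force: [-0.0, -0.3, 0.0]
grip_width: 0.0852
grasp_force: 0.0
```

move_arm(
  series=[
    [[0.5,0,0,0,0,0,0],[1,0,0,0,0,0,0],[1,0,0,0,0,0,0],[1,0,0,0,0,0,0],[1,0,0,0,0,0,0],[1,0,0,0,0,0,0],[1,0,0,0,0,0,0],[1,0,0,0,0,0,0]],
  ],
  force=35,
)

```text
time_s: 7.68
ee_pos: [0.4082, 0.3034, 0.0195]
ee_rot: [3.141, 0.0, 2.839]
contact_force: [-1.5, -0.8, 7.5]
grip_width: 0.0555
grasp_force: 36.8
```

```bash
python3 way.py .4078,.3033,.30,2.84 .5922,.1316,.28,3.357 .5922,.1316,.20,3.357
```

```text
t 7.68 p [0.4082 0.3034 0.0195] rot [3.141 0.    2.839] F [-1.5 -0.8  7.5] grip 0.0555 36.8
[0.408 0.303 0.3   2.84 ] shift [ 2.000e-02 -1.000e-02 -2.805e+01] turn [ 0.   0.  -0.1] rows 6.7
[0.592 0.132 0.28  3.357] shift [-22.71 -10.92   2.  ] turn [  0.    0.  -29.6] rows 6.1
[0.592 0.132 0.2   3.357] shift [-0. -0.  8.] turn [0. 0. 0.] rows 1.9
```

move_arm(
  series=[
    [[1,0,0,-1,0,0,0],[1,0,0,-3,0,0,0],[1,0,0,-6,0,0,0],[1,0,0,-10,0,0,0],[1,0,0,-14,0,0,0],[1,0,0,-18,0,0,0],[1,0,0,-21,0,0,0],[1,0,0,-23,0,0,0]],
  ],
)

```text
time_s: 8.35
ee_pos: [0.4081, 0.3036, 0.252]
ee_rot: [3.14, 0.001, 2.839]
contact_force: [0.7, 0.5, -3.8]
grip_width: 0.0555
grasp_force: 39.4
```

```bash
python3 way.py .5922,.1316,.27,3.357; python3 -c "
from h import *
p=r.capture('scene'); im=cv2.cvtColor(p['color'],cv2.COLOR_RGB2BGR)
cv2.imwrite('pics/c2.png',cv2.resize(im[60:260,300:520],None,fx=3,fy=3))"
```

```text
t 8.35 p [0.4081 0.3036 0.252 ] rot [3.140e+00 1.000e-03 2.839e+00] F [ 0.7  0.5 -3.8] grip 0.0555 39.4
[0.592 0.132 0.27  3.357] shift [-22.7  -10.92  -1.79] turn [  0.1   0.1 -29.7] rows 6.1
```

View pics/c2.png

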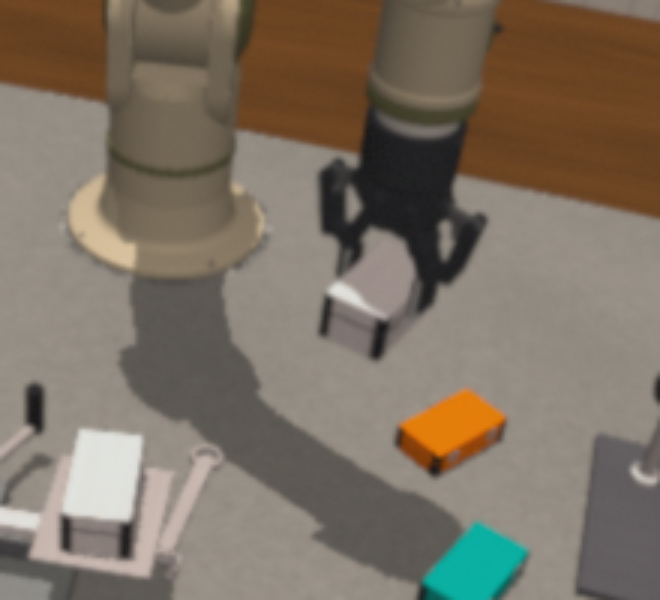

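move_arm(
  series=[
    [[1,-3,-1.4,-1,0,0,-4],[1,-7,-3.3,-1.8,0,0,-9],[1,-11,-5.2,-1.8,0,0,-15],[1,-14.5,-7,-1.8,0,0,-20],[1,-18,-8.6,-1.8,0,0,-25],[1,-21,-10,-1.8,0,0,-29.7],[1,-22.7,-10.9,-1.8,0,0,-29.7],[1,-22.7,-10.9,-1.8,0,0,-29.7]],
  ],
)

```text
time_s: 9.07
ee_pos: [0.5951, 0.126, 0.2647]
ee_rot: [-3.14, -0.003, -2.933]
contact_force: [0.2, 0.6, -4.2]
grip_width: 0.0551
grasp_force: 39.4
```

```bash
python3 way.py .5922,.1316,.186,3.358; cat > c.py <<'E'
from fit import *
s=r.observe();x,y,z=s["ee_pos"]; yaw=s["ee_rot"][2]
P={k:r.capture(k) for k in("scene","top")}
for nm,x,y,z0,h in(("case_base",.5922,.1316,.11,.046),("held",x,y,z-.0195,.046)):
  for k in P:
    b=masks(P[k],["case_base","case_deep","case_shallow"],proj(P[k],[x,y,z0+h/2])[0])
    if b: print(nm,k,b[0],b[2],b[1].sum(),*fit([(P[k],b[1])],x,y,z0,h,[.2]))
E
python3 c.py
```

```text
t 9.07 p [0.5951 0.126  0.2647] rot [-3.140e+00 -3.000e-03 -2.933e+00] F [ 0.2  0.6 -4.2] grip 0.0551 39.4
[0.592 0.132 0.186 3.358] shift [0.15 0.62 7.87] turn [-0.1 -0.1 -0.5] rows 1.9
case_base scene 0.9935438581830374 case_shallow 918.0 [0.59129445 0.1302935  0.22044465] 0.12199154171472512
held scene 2.6958284059642796 case_deep 1084.0 [0.59716567 0.12409766 0.27224238] 0.09759424064828882
```

move_arm(
  series=[
    [[1,0,0,2,0,0,-0.3],[1,0,0,4,0,0,-0.3],[1,0,0,6,0,0,-0.3],[1,0,0,6,0,0,-0.3],[1,0,0,6,0,0,-0.3]],
  ],
)

```text
time_s: 10.18
ee_pos: [0.5919, 0.1315, 0.2068]
ee_rot: [3.141, -0.002, -2.921]
contact_force: [0.8, 0.0, -2.7]
grip_width: 0.0552
grasp_force: 39.2
```

```bash
python3 way.py .5922,.1316,.186,3.358 .5922,.1316,.176,3.358;  python3 -c "
from h import *
a=[r.capture(k) for k in('scene','top')]
a=[cv2.cvtColor(p['color'],cv2.COLOR_RGB2BGR) for p in a]
cv2.imwrite('pics/c3.png',np.hstack([cv2.resize(a[0][150:280,270:400],None,fx=3,fy=3),cv2.resize(a[1][120:250,220:350],None,fx=3,fy=3)]))"
```

```text
t 10.18 p [0.5919 0.1315 0.2068] rot [ 3.141e+00 -2.000e-03 -2.921e+00] F [ 0.8  0.  -2.7] grip 0.0552 39.2
[0.592 0.132 0.186 3.358] shift [-0.04  0.    2.08] turn [ 0.  -0.1  0.3] rows 0.5
[0.592 0.132 0.176 3.358] shift [ 0. -0.  1.] turn [0. 0. 0.] rows 0.2
```

View pics/c3.png

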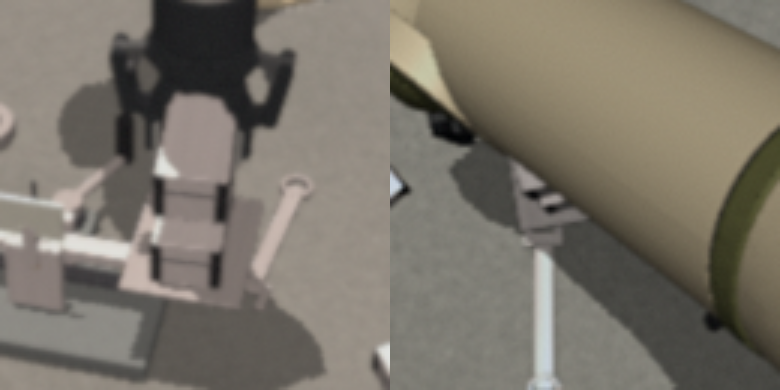

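move_arm(
  series=[
    [[1,0,0,1,0,0,0.3],[1,0,0,1.8,0,0,0.3],[1,0,0,2.4,0,0,0.3],[1,0,0,2.7,0,0,0.3],[1,0,0,2.9,0,0,0.3],[1,0,0,3,0,0,0.3],[1,0,0,3,0,0,0.3]],
  ],
)

```text
time_s: 10.87
ee_pos: [0.5922, 0.1317, 0.1771]
ee_rot: [3.142, -0.0, -2.926]
contact_force: [0.1, -0.9, -2.6]
grip_width: 0.0553
grasp_force: 39.4
```

move_arm(
  series=[
    [[1,0,0,0.07,0,0,0],[1,0,0,0.14,0,0,0],[1,0,0,0.2,0,0,0],[1,0,0,0.2,0,0,0]],
  ],
)

```text
time_s: 11.2
ee_pos: [0.5924, 0.1322, 0.1756]
ee_rot: [3.141, 0.001, -2.926]
contact_force: [-0.8, 2.2, -0.7]
grip_width: 0.0549
grasp_force: 39.8
```

move_arm(
  series=[
    [[1,0,0,0.06,0,0,0],[1,0,0,0.06,0,0,0],[0,0,0,0.06,0,0,0],[0,0,0,0.06,0,0,0],[0,0,0,0.06,0,0,0],[0,0,0,0,0,0,0],[0,0,0,-2,0,0,0],[0,0,0,-5,0,0,0]],
  ],
)

```text
time_s: 11.87
ee_pos: [0.591, 0.1306, 0.2234]
ee_rot: [-3.141, -0.005, -2.926]
contact_force: [-0.1, 0.6, 1.0]
grip_width: 0.0855
grasp_force: 0.0
```

```bash
python3 way.py .59,.16,.29,3.5 .5968,.3475,.15,3.852 .5968,.3475,.010,3.852
```

```text
t 11.87 p [0.591  0.1306 0.2234] rot [-3.141 -0.005 -2.926] F [-0.1  0.6  1. ] grip 0.0855 0.0
[0.59 0.16 0.29 3.5 ] shift [-0.5   2.89 -6.66] turn [ 0.  -0.3 -8.2] rows 1.7
[0.597 0.348 0.15  3.852] shift [-7.21 17.32 14.  ] turn [  0.    0.  -20.2] rows 5.6
[0.597 0.348 0.01  3.852] shift [ 0. -0. 14.] turn [0. 0. 0.] rows 3.4
```

move_arm(
  series=[
    [[0,0,0,-4,0,0,0],[0,-0.5,2.9,-6.5,0,0,-7],[0,-0.5,2.9,-6.7,0,0,-8],[0,-0.5,2.9,-6.7,0,0,-8]],
  ],
)

```text
time_s: 12.2
ee_pos: [0.5913, 0.1629, 0.2942]
ee_rot: [3.141, 0.004, -2.784]
contact_force: [0.6, 0.1, -0.3]
grip_width: 0.0852
grasp_force: 0.0
```

move_arm(
  series=[
    [[0,-2,4,0,0,0,-7],[0,-3.5,8,0,0,0,-14],[0,-5.3,12,1.5,0,0,-20.2],[0,-7,15.5,4,0,0,-20.2],[0,-7.2,17.3,8,0,0,-20.2],[0,-7.2,17.3,12,0,0,-20.2],[0,-7.2,17.3,14,0,0,-20.2],[0,-7.2,17.3,14,0,0,-20.2]],
  ],
)

```text
time_s: 12.87
ee_pos: [0.5954, 0.3453, 0.1441]
ee_rot: [3.141, -0.012, -2.433]
contact_force: [1.0, -1.9, -1.2]
grip_width: 0.0853
grasp_force: 0.0
```

```bash
cat > d.py <<'E'
from fit import *
P={k:r.capture(k) for k in("scene","top")}
for nm,x,y,z0,h in(("shallow",.5968,.3475,0,.03),("deep",.5922,.1316,.156,.046)):
  for k in P:
    b=masks(P[k],["case_base","case_deep","case_shallow"],proj(P[k],[x,y,z0+h/2])[0])
    if b: print(nm,k,b[0],b[2],b[1].sum(),*fit([(P[k],b[1])],x,y,z0,h,[.2,.7]))
p=[cv2.cvtColor(P[k]['color'],cv2.COLOR_RGB2BGR) for k in P]
cv2.imwrite('pics/c4.png',np.hstack([cv2.resize(p[0][170:320,300:430],None,fx=3,fy=3),cv2.resize(p[1][120:270,180:310],None,fx=3,fy=3)]))
E
python3 d.py; python3 way.py .5968,.3475,.014,3.852
```

```text
shallow scene 0.8430668435266161 case_shallow 960.0 [0.59707235 0.34755384 0.68705293] 0.07679330065359477
shallow top 12.88911062838981 case_shallow 173.0 [0.56700968 0.34634262 1.24076927] 3.600861385016434
t 13.57 p [0.5984 0.3481 0.1525] rot [-3.141  0.    -2.434] F [-0.1 -0.5 -0. ] grip 0.0855 0.0
[0.597 0.348 0.014 3.852] shift [ 0.17  0.06 13.85] turn [-0.   0.  -0.2] rows 3.3
```

View pics/c4.png

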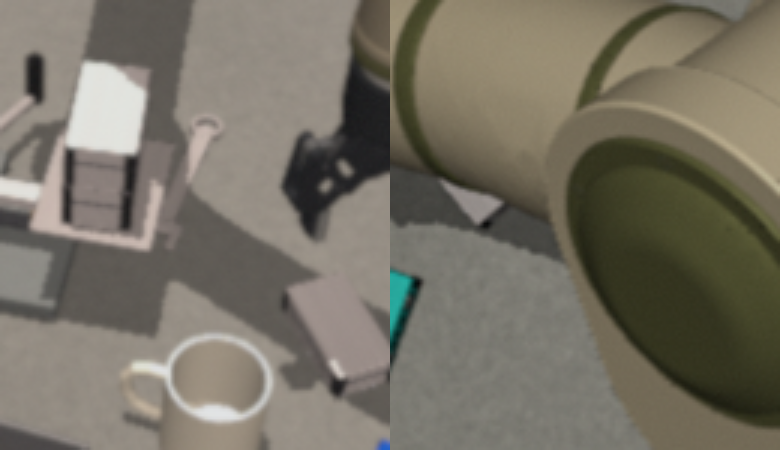

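move_arm(
  series=[
    [[0,0.2,0,4,0,0,0],[0,0.1,0,8,0,0,0],[0,0,0,11.5,0,0,0],[0,0,0,13.5,0,0,0],[0,0,0,14.3,0,0,0],[0,0,0,14.5,0,0,0],[0,0,0,14.5,0,0,0]],
  ],
)

```text
time_s: 14.15
ee_pos: [0.5983, 0.3488, 0.0076]
ee_rot: [3.141, 0.0, -2.434]
contact_force: [-0.3, -0.2, -0.4]
grip_width: 0.0855
grasp_force: 0.0
```

move_arm(
  series=[
    [[0.5,0,0,0,0,0,0],[1,0,0,0,0,0,0],[1,0,0,0,0,0,0],[1,0,0,0,0,0,0],[1,0,0,0,0,0,0],[1,0,0,0,0,0,0],[1,0,0,0,0,0,0],[1,0,0,0,0,0,0]],
  ],
  force=35,
)

```text
time_s: 14.82
ee_pos: [0.599, 0.3488, 0.0091]
ee_rot: [-3.141, 0.002, -2.434]
contact_force: [-0.2, -0.7, 6.7]
grip_width: 0.055
grasp_force: 38.2
```

move_arm(
  series=[
    [[1,0,0,-1,0,0,0],[1,0,0,-3,0,0,0],[1,0,0,-7,0,0,0],[1,0,0,-11,0,0,0],[1,0,0,-15,0,0,0],[1,0,0,-19,0,0,0],[1,0,0,-23,0,0,0],[1,0,0,-27,0,0,0]],
  ],
)

```text
time_s: 15.48
ee_pos: [0.5976, 0.3478, 0.2801]
ee_rot: [-3.142, -0.0, -2.433]
contact_force: [1.0, -0.0, -1.4]
grip_width: 0.0555
grasp_force: 38.3
```

move_arm(
  series=[
    [[1,0,0,-2,0,0,0],[1,0,0,-2,0,0,0]],
  ],
)

```text
time_s: 15.65
ee_pos: [0.5988, 0.3501, 0.3041]
ee_rot: [-3.141, 0.008, -2.434]
contact_force: [-0.6, 0.3, -2.7]
grip_width: 0.0551
grasp_force: 38.4
```

```bash
python3 way.py .5938,.132,.28,3.358 .5938,.132,.225,3.358; python3 -c "
from h import *
p=r.capture('scene'); im=cv2.cvtColor(p['color'],cv2.COLOR_RGB2BGR)
cv2.imwrite('pics/c5.png',cv2.resize(im[100:280,300:480],None,fx=3,fy=3))"
```

```text
t 15.65 p [0.5988 0.3501 0.3041] rot [-3.141  0.008 -2.434] F [-0.6  0.3 -2.7] grip 0.0551 38.4
[0.594 0.132 0.28  3.358] shift [ 14.58 -16.24   2.3 ] turn [ 0.1  0.5 28.2] rows 5.3
[0.594 0.132 0.225 3.358] shift [ 0.  -0.   5.5] turn [0. 0. 0.] rows 1.3
```

View pics/c5.png

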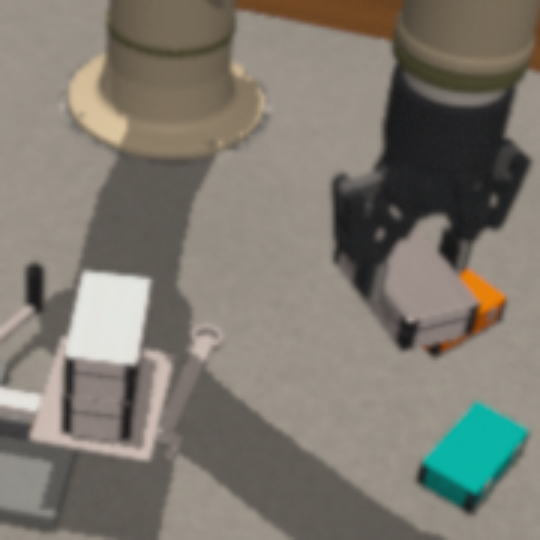

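move_arm(
  series=[
    [[1,2,-2.3,0.5,0,0,4],[1,4.5,-5,1,0,0,9],[1,7,-7.8,2,0,0,14],[1,9.5,-10.6,2.3,0,0,19],[1,12,-13.4,2.3,0,0,24],[1,14,-15.6,2.3,0,0,28],[1,14.6,-16.2,2.3,0,0,28.2],[1,14.6,-16.2,2.3,0,0,28.2]],
  ],
)

```text
time_s: 16.37
ee_pos: [0.5921, 0.1258, 0.2726]
ee_rot: [-3.139, -0.003, -2.931]
contact_force: [-0.7, -0.6, -2.5]
grip_width: 0.0554
grasp_force: 38.4
```

move_arm(
  series=[
    [[1,0,0,2,0,0,0],[1,0,0,3.5,0,0,0],[1,0,0,4.5,0,0,0],[1,0,0,5,0,0,0],[1,0,0,5,0,0,0],[1,0,0,5,0,0,0],[1,0,0,5,0,0,0]],
  ],
)

```text
time_s: 16.95
ee_pos: [0.5929, 0.1309, 0.2249]
ee_rot: [3.141, 0.001, -2.925]
contact_force: [-0.2, -0.3, -1.6]
grip_width: 0.0554
grasp_force: 38.3
```

```bash
python3 way.py .5938,.132,.2135,3.358; python3 - <<'E'
from fit import *
P={k:r.capture(k) for k in("scene",)}
for nm,x,y,z0,h in(("stack2",.5922,.1316,.11,.092),("held",.5922,.1316,.2165,.03)):
  for k in P:
    for n in ("case_base","case_deep","case_shallow"):
      b=masks(P[k],[n],proj(P[k],[x,y,z0+h/2])[0])
      if b: print(nm,n,b[0],b[1].sum(),*fit([(P[k],b[1])],x,y,z0,h,[.2]))
    p=cv2.cvtColor(P[k]['color'],cv2.COLOR_RGB2BGR)
    for z0,h,c in((.11,.046,(0,0,255)),(.156,.046,(0,255,0)),(.2165,.03,(255,0,0))):
      m=(hullmask(P[k],.5922,.1316,.217,z0,h)>.5).astype(np.uint8)
      cv2.drawContours(p,cv2.findContours(m,0,2)[0],-1,c,1)
cv2.imwrite('pics/c6.png',cv2.resize(p[150:280,270:400],None,fx=4,fy=4,interpolation=0))
E
```

```text
t 16.95 p [0.5929 0.1309 0.2249] rot [ 3.141e+00  1.000e-03 -2.925e+00] F [-0.2 -0.3 -1.6] grip 0.0554 38.3
[0.594 0.132 0.214 3.358] shift [-0.11  0.08  1.14] turn [ 0.  0. -0.] rows 0.3
stack2 case_deep 5.326671197592678 499.0 [0.55488713 0.11645381 0.32818789] 1.7283036661558409
held case_shallow 1.431693868115226 870.0 [0.5912168  0.12971188 0.26800299] 0.1176470588235294
```

View pics/c6.png

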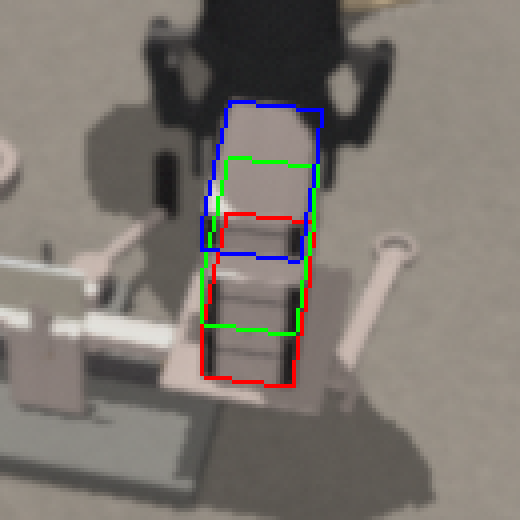

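move_arm(
  series=[
    [[1,-0.1,0.1,0.4,0,0,0],[1,-0.1,0.1,0.8,0,0,0],[1,-0.1,0.1,1.1,0,0,0],[1,-0.1,0.1,1.2,0,0,0],[1,-0.1,0.1,1.25,0,0,0],[1,-0.1,0.1,1.25,0,0,0]],
  ],
)

```text
time_s: 17.8
ee_pos: [0.5934, 0.1314, 0.2115]
ee_rot: [3.142, -0.0, -2.926]
contact_force: [0.1, 1.1, -2.0]
grip_width: 0.0553
grasp_force: 38.4
```

move_arm(
  series=[
    [[1,0,0,0.07,0,0,0],[1,0,0,0.14,0,0,0],[1,0,0,0.14,0,0,0],[1,0,0,0.14,0,0,0]],
  ],
)

```text
time_s: 18.13
ee_pos: [0.5934, 0.1314, 0.2104]
ee_rot: [-3.142, 0.0, -2.926]
contact_force: [0.2, -0.2, -2.1]
grip_width: 0.0551
grasp_force: 38.3
```

move_arm(
  series=[
    [[1,0,0,0.07,0,0,0],[1,0,0,0.14,0,0,0],[1,0,0,0.14,0,0,0],[1,0,0,0.14,0,0,0]],
  ],
)

```text
time_s: 18.47
ee_pos: [0.5935, 0.1317, 0.2097]
ee_rot: [-3.141, 0.001, -2.926]
contact_force: [-1.9, 0.2, 4.4]
grip_width: 0.0554
grasp_force: 39.2
```

move_arm(
  series=[
    [[1,0,0,-0.03,0,0,0],[0,0,0,-0.03,0,0,0],[0,0,0,-0.03,0,0,0],[0,0,0,-0.03,0,0,0],[0,0,0,-0.1,0,0,0],[0,0,0,-2,0,0,0],[0,0,0,-5,0,0,0],[0,0,0,-8,0,0,0]],
  ],
)

```text
time_s: 19.13
ee_pos: [0.5929, 0.1313, 0.2891]
ee_rot: [3.141, -0.002, -2.926]
contact_force: [0.6, 0.2, -0.0]
grip_width: 0.0849
grasp_force: 0.0
```

```bash
python3 way.py .44,.20,.29,3.26
```

```text
t 19.13 p [0.5929 0.1313 0.2891] rot [ 3.141e+00 -2.000e-03 -2.926e+00] F [ 0.6  0.2 -0. ] grip 0.0849 0.0
[0.44 0.2  0.29 3.26] shift [13.46  9.99 -0.05] turn [ 0.  -0.1  5.6] rows 4.0
```

move_arm(
  series=[
    [[0,4,3,0,0,0,2],[0,8,6,0,0,0,4],[0,11.5,8.5,0,0,0,5.6],[0,13.5,10,0,0,0,5.6],[0,13.5,10,0,0,0,5.6],[0,13.5,10,0,0,0,5.6]],
  ],
)

```text
time_s: 19.63
ee_pos: [0.4385, 0.2012, 0.2897]
ee_rot: [-3.141, 0.001, -3.02]
contact_force: [0.1, 0.7, 0.5]
grip_width: 0.0851
grasp_force: 0.0
```

```bash
python3 - <<'E'
from fit import *
np.set_printoptions(precision=4,suppress=True)
P={k:r.capture(k) for k in("scene","top")}
K={}
for n in("lever_knob","lever_pivot"):
  for k in P:
    for d in r.place_of(P[k],n)[:2]: print(n,k,round(d["p"],2),np.round(d["uv"],1),atz(P[k],d["uv"],.092)[:2])
ims=[]
for k,(a,b,c,e) in dict(scene=(150,280,255,385),top=(120,250,240,370)).items():
  p=cv2.cvtColor(P[k]['color'],cv2.COLOR_RGB2BGR).copy(); p=cv2.resize(p[a:b,c:e],None,fx=3,fy=3); ims.append(p)
  for z0,h in((.11,.046),(.156,.046),(.202,.03)):
    q=proj(P[k],np.array([[.5922+np.cos(.217)*i*.05-np.sin(.217)*j*.028,.1316+np.sin(.217)*i*.05+np.cos(.217)*j*.028,z0+h] for i,j in((-1,-1),(1,-1),(1,1),(-1,1))]))
    for u in q: cv2.circle(p,tuple(np.round((u-[c,a]+.5)*3).astype(int).tolist()),1,(0,0,255),-1)
cv2.imwrite('pics/c7.png',np.hstack(ims))
E
```

```text
lever_knob scene 0.67 [313.  189.2] [0.4467 0.0164]
lever_knob top 0.56 [326.6 227. ] [0.4438 0.013 ]
lever_knob top 0.19 [276.2 169.5] [0.595 0.14 ]
lever_pivot scene 0.64 [291.  207.1] [ 0.5369 -0.0112]
lever_pivot top 0.91 [337.4 195. ] [ 0.5251 -0.0165]
lever_pivot top 0.46 [379.7 154. ] [ 0.6294 -0.1286]
```

View pics/c7.png

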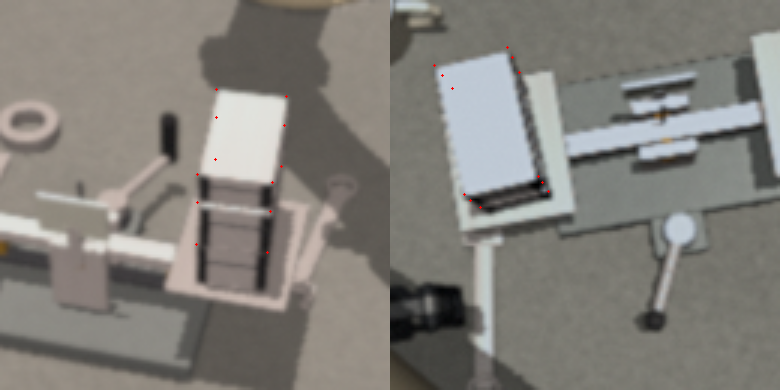

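```bash
python3 way.py .4455,.0145,.17,3.258 .4455,.0145,.066,3.258
```

```text
t 19.93 p [0.4411 0.1997 0.2886] rot [ 3.141e+00 -1.000e-03 -3.025e+00] F [ 0.6 -0.1  0.1] grip 0.0855 0.0
[0.446 0.014 0.17  3.258] shift [  1.7  -18.45  11.86] turn [ 0. -0. -0.] rows 5.3
[0.446 0.014 0.066 3.258] shift [-0.  -0.  10.4] turn [0. 0. 0.] rows 2.5
```

move_arm(
  series=[
    [[0.5,0.3,-4,1,0,0,0],[0.5,0.7,-8,3,0,0,0],[0.5,1.1,-12,5,0,0,0],[0.5,1.5,-15.5,7.5,0,0,0],[0.5,1.7,-18,10,0,0,0],[0.5,1.7,-18.4,11.9,0,0,0],[0.5,1.7,-18.4,11.9,0,0,0],[0.5,1.7,-18.4,11.9,0,0,0]],
  ],
)

```text
time_s: 20.6
ee_pos: [0.4449, 0.0156, 0.1695]
ee_rot: [3.14, -0.002, -3.025]
contact_force: [-0.5, 0.5, 0.7]
grip_width: 0.0426
grasp_force: 0.0
```

```bash
python3 -c "
from h import *
import way
p=r.capture('scene'); im=cv2.cvtColor(p['color'],cv2.COLOR_RGB2BGR)
way.show([[.4455,.0145,.066,3.258]])
cv2.imwrite('pics/c8.png',cv2.resize(im[110:260,240:390],None,fx=3,fy=3))"
```

```text
t 20.65 p [0.4456 0.0165 0.1705] rot [ 3.14   0.    -3.023] F [-0.  -0.5 -0.6] grip 0.0425 0.0
[0.446 0.014 0.066 3.258] shift [ 0.03 -0.21 10.44] turn [0.1 0.  0.1] rows 2.5
```

View pics/c8.png

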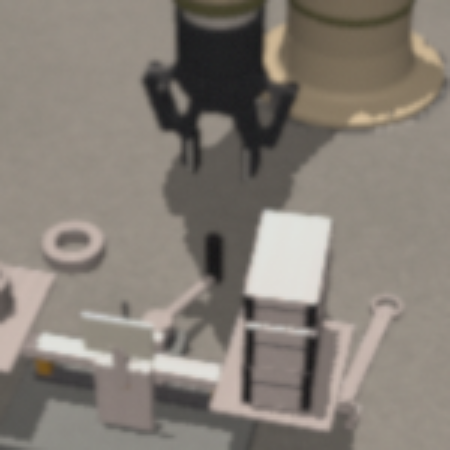

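move_arm(
  series=[
    [[0.5,0,-0.2,3,0,0,0],[0.5,0,-0.2,6,0,0,0],[0.5,0,-0.2,8,0,0,0],[0.5,0,-0.2,9,0,0,0],[0.5,0,-0.2,10,0,0,0],[0.5,0,-0.2,10.4,0,0,0],[0.5,0,-0.2,10.4,0,0,0]],
  ],
)

```text
time_s: 21.23
ee_pos: [0.4461, 0.0148, 0.0664]
ee_rot: [3.141, 0.001, -3.022]
contact_force: [0.5, 0.7, 0.5]
grip_width: 0.0425
grasp_force: 0.0
```

move_arm(
  series=[
    [[0.5,0.2,-1,0,0,0,0],[0.5,0.5,-2,0,0,0,0],[0.5,0.75,-3,0,0,0,0],[0.5,0.9,-4,0,0,0,0],[0.5,0.9,-5,0,0,0,0],[0.5,0.8,-6,0,0,0,0],[0.5,0.6,-7,0,0,0,0],[0.5,0.3,-7.8,0,0,0,0]],
  ],
)

```text
time_s: 21.9
ee_pos: [0.4505, -0.0664, 0.0661]
ee_rot: [-3.141, -0.001, -3.025]
contact_force: [-1.8, 2.6, 1.1]
grip_width: 0.0425
grasp_force: 1.4
```

move_arm(
  series=[
    [[0.5,-0.2,-0.5,0,0,0,0],[0.5,-0.3,-0.8,0,0,0,0],[0.5,-0.3,-0.8,0,0,0,0]],
  ],
)

```text
time_s: 22.15
ee_pos: [0.4555, -0.0733, 0.066]
ee_rot: [-3.141, 0.0, -3.026]
contact_force: [0.4, -1.0, 0.4]
grip_width: 0.0424
grasp_force: 0.0
```

move_arm(
  series=[
    [[0.5,-0.1,-0.2,0,0,0,0],[0.5,-0.2,-0.4,0,0,0,0],[0.5,-0.2,-0.4,0,0,0,0]],
  ],
)

```text
time_s: 22.4
ee_pos: [0.4579, -0.0757, 0.066]
ee_rot: [-3.142, 0.0, -3.023]
contact_force: [-0.6, 0.1, 0.5]
grip_width: 0.0425
grasp_force: 0.0
```

move_arm(
  series=[
    [[0.5,0,-0.2,0,0,0,0],[0.5,0,-0.4,0,0,0,0],[0.5,0,-0.5,0,0,0,0],[0.5,0,-0.5,0,0,0,0]],
  ],
)

```text
time_s: 22.73
ee_pos: [0.4596, -0.0793, 0.0661]
ee_rot: [3.14, 0.002, -3.023]
contact_force: [1.8, 5.9, -2.2]
grip_width: 0.0428
grasp_force: 2.9
```

```bash
python3 -c "
from h import *
p=r.capture('scene'); im=cv2.cvtColor(p['color'],cv2.COLOR_RGB2BGR)
for d in r.place_of(p,'lever_knob'): print(d['p'],d['uv'],atz(p,d['uv'],.092))
cv2.imwrite('pics/c9.png',cv2.resize(im[110:260,220:370],None,fx=3.5,fy=3.5))"
```

```text
0.66 [286.3, 186.5] [ 0.46396052 -0.05837169  0.092     ]
```

View pics/c9.png

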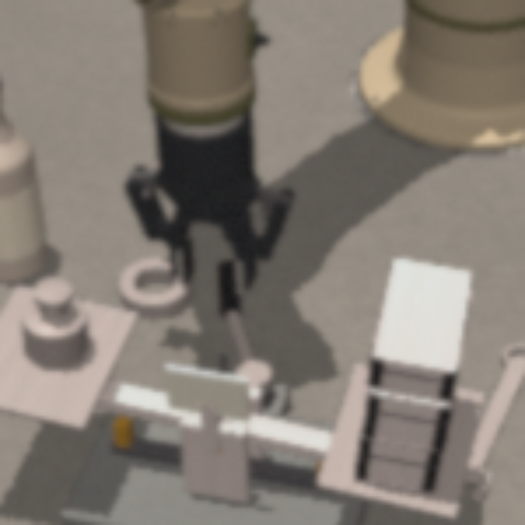

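move_arm(
  series=[
    [[0.5,0,-0.2,0,0,0,0],[0.5,0,-0.4,0,0,0,0],[0.5,0,-0.4,0,0,0,0],[0.5,0,-0.4,0,0,0,0]],
  ],
)

```text
time_s: 23.17
ee_pos: [0.4598, -0.0796, 0.0661]
ee_rot: [3.135, 0.004, -3.019]
contact_force: [-0.6, 18.6, -2.8]
grip_width: 0.0425
grasp_force: 9.4
```

move_arm(
  series=[
    [[0.5,0,0.5,0,0,0,0],[0.5,0,1.2,0,0,0,0],[0.5,0,1.2,0,0,0,0],[0.5,0,1.2,0,0,0,0],[0.5,0,1.2,0,0,0,0],[0.5,0,1.2,0,0,0,0],[0.5,0,1.2,0,0,0,0],[0.5,0,1.2,0,0,0,0]],
  ],
)

```text
time_s: 23.83
ee_pos: [0.4573, -0.073, 0.066]
ee_rot: [-3.141, -0.0, -3.024]
contact_force: [0.8, 0.3, -0.5]
grip_width: 0.0427
grasp_force: 0.0
```

move_arm(
  series=[
    [[0.5,0,0,0,0,0,0],[0.5,0,0,0,0,0,0],[0.5,0,0,0,0,0,0],[0.5,0,0,0,0,0,0],[0.5,0,0,0,0,0,0],[0.5,0,0,0,0,0,0],[0.5,0,0,0,0,0,0],[0.5,0,0,0,0,0,0]],
  ],
)

```text
time_s: 24.5
ee_pos: [0.4574, -0.0727, 0.066]
ee_rot: [3.142, 0.0, -3.024]
contact_force: [-0.2, 0.1, -0.3]
grip_width: 0.0427
grasp_force: 0.0
```

move_arm(
  series=[
    [[0.5,0,0,0,0,0,0],[0.5,0,0,0,0,0,0],[0.5,0,0,0,0,0,0],[0.5,0,0,0,0,0,0],[0.5,0,0,0,0,0,0],[0.5,0,0,0,0,0,0],[0.5,0,0,0,0,0,0],[0.5,0,0,0,0,0,0]],
  ],
)

```text
time_s: 25.17
ee_pos: [0.4574, -0.0727, 0.0659]
ee_rot: [3.142, -0.0, -3.024]
contact_force: [0.3, -0.0, 0.2]
grip_width: 0.0426
grasp_force: 0.0
```

```bash
python3 -c "
from fit import *
p=r.capture('scene')
for n in ('ref_weight','case_base','case_shallow','lever_knob'):
  for d in r.place_of(p,n)[:1]: print(n,d['p'],np.round(d['uv'],1))
print('level/tipped expected ref',proj(p,[[.6225,-.137,.11],[.6225,-.137,.122]]))
b=masks(p,['case_shallow'],proj(p,[.592,.1316,.21])[0])
for z in(.202,.196,.190,.184):print(z,*fit([(p,b[1])],.592,.1316,z,.03,[.2]),np.abs(hullmask(p,.5915,.131,.217,z,.03)-b[1]).sum()/b[1].sum())
s=r.observe();print(s['time_s'],s['ee_pos'],s['contact_force'])"
```

```text
ref_weight 0.69 [234.6 209.6]
case_base 0.74 [334.5 235. ]
case_shallow 0.77 [449.5 205. ]
lever_knob 0.72 [288.  182.5]
level/tipped expected ref [[233.77037129 210.69974765]
 [233.20590775 207.37766721]]
0.202 [0.60187663 0.14572561 0.22620408] 0.0859619830464937 0.5904272626081
0.196 [0.59602202 0.1437815  0.22444459] 0.07469817621371692 0.4919642092644918
0.19 [0.58957586 0.14181317 0.21423896] 0.06555783885606645 0.40777463823957527
0.184 [0.58395771 0.14005272 0.22081481] 0.05878927990410138 0.42760082198818394
25.4667 [ 0.45738068 -0.07266837  0.06596944] [0.11620115 0.31516078 0.73070138]
```

move_arm(
  series=[
    [[0.5,0,1,0,0,0,0],[0.5,0.1,2,0,0,0,0],[0.5,0.5,3,0,0,0,0],[0.5,0.8,4,0,0,0,0],[0.5,1,5,0,0,0,0],[0.5,1,6,0,0,0,0],[0.5,0.9,7,0,0,0,0],[0.5,0.7,8,0,0,0,0]],
  ],
)

```text
time_s: 26.13
ee_pos: [0.4392, 0.0046, 0.0657]
ee_rot: [-3.139, -0.003, -3.025]
contact_force: [-2.8, -4.1, -0.8]
grip_width: 0.0424
grasp_force: 2.0
```

move_arm(
  series=[
    [[0.5,-0.3,0.7,0,0,0,0],[0.5,-0.6,1.3,0,0,0,0],[0.5,-0.7,1.6,0,0,0,0],[0.5,-0.7,1.6,0,0,0,0],[0.5,-0.7,1.6,0,0,0,0]],
  ],
)

```text
time_s: 26.55
ee_pos: [0.4468, 0.0233, 0.0661]
ee_rot: [3.14, 0.001, -3.023]
contact_force: [0.1, -0.3, -0.3]
grip_width: 0.043
grasp_force: 0.0
```

move_arm(
  series=[
    [[0.5,0,0.3,0,0,0,0],[0.5,0,0.5,0,0,0,0],[0.5,0,0.7,0,0,0,0],[0.5,0,0.7,0,0,0,0]],
  ],
)

```text
time_s: 26.88
ee_pos: [0.4469, 0.0267, 0.0661]
ee_rot: [-3.137, 0.001, -3.027]
contact_force: [6.0, -12.8, -1.7]
grip_width: 0.0427
grasp_force: 6.5
```

move_arm(
  series=[
    [[0.5,0,0.2,0,0,0,0],[0.5,0,0.4,0,0,0,0],[0.5,0,0.4,0,0,0,0],[0.5,0,0.4,0,0,0,0]],
  ],
)

```text
time_s: 27.22
ee_pos: [0.4469, 0.027, 0.0659]
ee_rot: [-3.132, -0.0, -3.03]
contact_force: [11.4, -23.4, -2.8]
grip_width: 0.0432
grasp_force: 12.7
```

move_arm(
  series=[
    [[0.5,0,-0.8,0,0,0,0],[0.5,0,-1.6,0,0,0,0],[0.5,0,-1.9,0,0,0,0],[0.5,0,-1.9,0,0,0,0],[0.5,0,-1.9,-2,0,0,0],[0.5,0,-1.9,-5,0,0,0],[0.5,0,-1.9,-9,0,0,0],[0.5,0,-1.9,-13,0,0,0]],
  ],
)

```text
time_s: 27.88
ee_pos: [0.4459, 0.016, 0.197]
ee_rot: [3.139, -0.003, -3.021]
contact_force: [1.9, -1.1, 0.2]
grip_width: 0.0426
grasp_force: 0.0
```

move_arm(
  series=[
    [[0.5,0,0,-4,0,0,0],[0.5,0,3,-7,0,0,0],[0.5,0,7,-8,0,0,0],[0.5,0,11,-8,0,0,0],[0.5,0,15,-8,0,0,0],[0.5,0,18,-8,0,0,0],[0.5,0,18,-8,0,0,0],[0.5,0,18,-8,0,0,0]],
  ],
)

```text
time_s: 28.55
ee_pos: [0.4249, 0.1958, 0.276]
ee_rot: [3.141, 0.0, -3.019]
contact_force: [-0.4, -1.4, -0.3]
grip_width: 0.0424
grasp_force: 0.0
```

```bash
python3 -c "
from fit import *
P={k:r.capture(k) for k in('scene','top')}
for k,p in P.items():
  for n,z in (('ref_weight',.11),('case_base',.11),('lever_knob',.092)):
    for d in r.place_of(p,n)[:1]: print(k,n,round(d['p'],2),np.round(d['uv'],1),atz(p,d['uv'],z)[:2])
  b=masks(p,['case_shallow','case_base','case_deep'],proj(p,[.592,.1316,.217])[0])
  if b:
    for z,h in((.202,.03),(.19,.03),(.11,.122)):print(k,b[2],b[1].sum(),z,*fit([(p,b[1])],.592,.1316,z,h,[.2]))
s=r.observe();print(s['time_s'],s['ee_pos'],s['contact_force'])"
```

```text
scene ref_weight 0.75 [232.3 214.6] [ 0.63681768 -0.13332186]
scene case_base 0.82 [332.5 232. ] [0.59839346 0.12994314]
scene lever_knob 0.59 [311.5 188.9] [0.44710065 0.01201556]
scene case_shallow 985.0 0.202 [0.59149807 0.13135378 0.18717412] 0.04755250323479646
scene case_shallow 985.0 0.19 [0.57927524 0.12717158 0.1791928 ] 0.05274410271722903
scene case_shallow 985.0 0.11 [0.51148669 0.10666084 0.22393855] 0.6765999800935601
top ref_weight 0.74 [383.1 153.2] [ 0.62736602 -0.13478303]
top case_base 0.51 [280.7 166.8] [0.59837702 0.1260583 ]
top lever_knob 0.76 [324.2 224.7] [0.44978378 0.01897389]
top case_shallow 1145.0 0.202 [0.59138846 0.1311372  0.20378759] 0.07781488141107973
top case_shallow 1145.0 0.19 [0.59361613 0.1327222  0.19533343] 0.06091274937922768
top case_shallow 1145.0 0.11 [0.59290798 0.13320145 0.26769682] 0.27392413734052573
29.25 [0.42590883 0.19335405 0.27597155] [-0.1300064   1.51341756 -0.09480013]
```

```bash
python3 -c "
from station import r
print(r.job_done())"
```

```text
the job is handed in; nothing more can be done
None
```

The job is handed in at about 29 s: the deep and shallow cases are stacked on the bottom case, the beam was released and tipped to the cases' side, and it is arrested level again. I viewed 11 pictures, one over the limit of 10.

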